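# Eject a coffee pod and stop it with the other finger

## Task

Two identical pod dispensers stand on the worktop, one holding a tall coffee pod, the other a short one. Press the black ejector key of the dispenser with the tall pod with one finger, and have the other finger in the way so that the popped pod is stopped on the chute before it slides away; finish while still holding it there, the pod resting against that finger on the chute. Do not grip, squeeze or lift the pod, and leave the other dispenser, its short pod and everything else on the worktop alone.

Things in the scene. Friction and masses are not known exactly. Their poses are not given: they have to be found in the camera images.
- disp_tall: fixed pale wood pod dispenser with the tall pod, 138 mm long, 60 wide; left or right place varies. Origin on the worktop below the bed's centre; z up, +x back to the black key, -x forward down the chute. Level bed, top z=45 mm, to x=-8; then an open chute falls 30 degrees to x=-78, z=5. Rails 9 mm above bed and chute face, 38 apart, 44 outside. Behind x=28 only the key is above z=30.
- disp_short: the other dispenser, built exactly the same, holding the short pod; leave it alone
- pod_tall: tall coffee pod: loose bare aluminium cone standing rim down, 20 to 42 g, very slippery; 28 mm tall, rim 34 across, top about 24. Origin: centre of underside, z its axis. Starts in the bed at dispenser x=0, y=0, z=45 mm. The fully pressed key makes a ram shove it about 16 mm forward over the bed's edge; it then slides down and off the chute within about half a second unless stopped.
- pod_short: the short coffee pod in the other dispenser: same material and rim, only 15 mm tall. Origin: centre of underside. To be left in its bed.
- disp_tall_key (a joint): travel of the ejector key by the tall pod, m: 0 up, 0.012 fully pressed (hard stop); press it fully to be sure that the pod pops. Spring: about 1 N to start, 5.5 N fully down; springs back when released; the ram moves 1.5 times as far as the key.
- disp_short_key (a joint): the same for the other dispenser; to be left alone.
- disp_tall_keytop (a point): centre of the top of the unpressed key by the tall pod: dispenser x=42, y=0, z=53 mm (fixed point, does not move with the key). The key is a flat black ribbed pad, 34 mm along x (25 to 59), 40 along y; it goes straight down 12 mm, to z=41. The ram's plate starts at x=18 to 23 and moves forward, clear of a finger on the key.
- disp_tall_bed (a point): centre of the bed of the dispenser with the tall pod, x=0, y=0, z=45 mm of its frame. A vertical finger face 40 to 55 mm in front of it (dispenser x=-40 to -55), square to the chute, tip at the height of the pressed key (z about 41, well above the rails there), meets the popped pod's upper front edge and stops it.
- disp_short_bed (a point): the same point of the other dispenser.
- salt_shaker: clear salt shaker with a grey cap, 44 across, 90 tall, standing between the two dispensers; loose bystander (sizes in mm), origin at the centre of its underside
- mug: small green mug, 65x94x52, behind the left dispenser place; loose bystander (sizes in mm), origin at the centre of its underside
- lemon: lemon, 71x53x51, behind the gap between the dispensers; loose bystander (sizes in mm), origin at the centre of its underside
- mandarin: mandarin, 62 across, right of the dispensers; loose bystander (sizes in mm), origin at the centre of its underside
- jam_jar: jam jar, 71 across, 110 tall, behind the right dispenser place; loose bystander (sizes in mm), origin at the centre of its underside
- spoon: teaspoon, 139x28x13, lying at the front right; loose bystander (sizes in mm), origin at the centre of its underside

How it is judged:
By the outcome, as a careful person would: the job done as asked, in the order asked, and still so for the second after the job is handed in, while the arm keeps its last pose, push and grip.
It also fails if it takes over 32 s, if anything falls off the work surface, if the arm or the gripper's body presses on something with over 40 N, if the wrist force passes 120 N, or if a joint passes its speed limit or range.

## Robot

A 6-joint arm with a two-finger parallel gripper is mounted at the origin on a cart in front of the work surface, level with it; the furniture and walls round the work are solid. World frame = base frame: x ahead of the robot, y to its left, z up, the work surface at z = 0. Lengths are in m, angles in rad, forces in N, time in s.
With the tool pointing down it reaches from about 0.35 to 0.775 m from the base axis. Payload 5.5 kg.
Tool frame: the origin (TCP) lies midway between the tips of the shut fingers; the grasp point (between the pads) lies 19 mm behind it (robot.pinch_z is the distance from the TCP to the grasp point, in m); z points along the fingers, y is the line along which they close (so a half turn about z gives the same grasp; the last joint's range is limited). The gripper opens to 85 mm and grips with 20 to 120 N. Pads are 22 mm wide; open, the fingers measure 114 mm over their backs; the gripper's body (76 mm by 85 mm) begins 54 mm behind the grasp point. The pads swing forward as they close: fully open they stand 13 mm farther back than shut.
Start: joints at [1.047, 0.313, 0.046, 1.304, 0, 1.431], TCP at [0.215, 0.533, 0.231] pointing down, gripper open.
Joint ranges: [-2.76, 2.76], [-0.86, 1.69], [-1.03, 1.26], [-2.2, 2.34], [-1.47, 1.5], [-3.14, 3.14]. Speed limits (rad/s): [2.57, 2.57, 3.14, 3.14, 3.14, 3.14].

## Interface

Orientations are given as [roll, pitch, yaw] about the fixed x, y, z axes, in that order (R = Rz(yaw) Ry(pitch) Rx(roll)).
In Python, from cell import robot, imaging, job gives the robot as it stands (robot), with the cameras (imaging) and the job (job).
- The arm moves only by the tool step_hand, called after "Call:" as name(argument=value, ...) on one line, values as JSON. Schema: {"type":"object","properties":{"plan":{"type":"array","items":{"type":"object","properties":{"tx":{"type":"number"},"ty":{"type":"number"},"tz":{"type":"number"},"turn":{"type":"number"}},"additionalProperties":false},"minItems":1,"maxItems":20},"jaw":{"type":"number"},"force":{"type":"number"},"only":{"type":"string"},"quiet":{"type":"boolean"},"lines":{"type":"string"}},"required":["plan"],"additionalProperties":false}. plan is a list of rows, 1 to 20 of them, each an object with the fields tx, ty, tz (the shift in parts of the range, where 1.0 means 0.5 m), turn (a turn about the tool's z in normalised numbers (1 is 2 pi rad)); a field left out counts as zero; each row is the pose to reach, as a shift and turn from the pose commanded when the call began, along the tool's axes at that moment; what a row does not reach only later rows make up. A row lasts 1/10 s, in which the tool goes at most 0.05 m and 0.15 rad, less where a joint would pass 70% of its speed; a pose out of reach is approached as far as the arm can. jaw is the opening from 0.0 (shut) to 1.0 (fully open), set as the call begins (left out keeps the last). The fingers move at their own pace and stop on an object; force is the grip in N (left out, the last holds). Time passes only in rows, so rows that do not move let the fingers close. The tool returns the time, the measured TCP pose, the force, the opening and the grip force at its end. only (a regular expression) keeps the lines of the reply that match it, lines (a string "A,B") keeps lines A to B, and quiet returns only ok. A shift or turn number past 1, either way, is cut back to 1. Input that does not fit is refused with a message, and nothing moves.
- robot.sense(): the state, without advancing time (a new reading comes with each control period).
- imaging.capture(name): name is "scene" or "top" or "wrist"; returns a dict with "frame" (480x640x3 uint8, red, green, blue), "fx", "fy", "cx", "cy" (pixels), "R" (3x3) and "t" (3): a world point X has camera coordinates R X + t. Camera axes: x right, y down, z forward; pixel columns grow to the right and rows downward; lengths in m; the calibration is good to about 2 mm. A picture is of the moment at which its call begins. There is no depth.
- job.close_job(): hands the job in; it is judged then, once.
The state is a dict: "t": time; "joints": joint angles; "joint_velocities": joint speeds; "effort": joint torques, N m; "position": TCP position; "orientation": TCP orientation; "force": force on the tool from outside, world axes, zero at the start; "moment": the same for the moment, N m; "finger_gap": opening from 0.0 (shut) to 1.0 (fully open); "gripper_force": force on a finger pad.
Only numpy, scipy, OpenCV 4.12 (cv2) and the standard library are available. Lean on these libraries where they do the work, as an engineer would, in place of code of your own. Each camera call takes 0.05 s, during which the arm holds its last target. There are 200 camera calls.

## Working session

There is one attempt and no reset: what is moved stays moved. The work goes in short steps, Python scripts to look and compute and a tool call to move; the robot and the scene stay as the last step left them, time stands still between calls to the robot, and variables do not carry over. Pictures are saved under pics/ and viewed, at most 10 in all, crops included, and the job is handed in when it is done.

```bash
ls; mkdir -p pics
```

Run:
```python
from cell import robot, imaging, job
import cv2
for n in("scene","top"):
    c=imaging.capture(n); cv2.imwrite(f"pics/{n}0.png",c["frame"][:,:,::-1]); print(n,c["fx"],c["cx"],c["cy"],c["R"],c["t"])
s=robot.sense(); print(s["t"],s["position"],s["orientation"],s["finger_gap"])
```

```text
cell.py
pics
scene 534.982295295465 311.39895643139135 244.42915440046818 [[ 0.77678859 -0.62963805  0.01246661]
 [-0.35070282 -0.448937   -0.82186562]
 [ 0.52307459  0.63404376 -0.56954498]] [-0.43343964  0.22165428  1.10589245]
top 490.1760494223217 328.7671756183079 237.9014870872223 [[ 0.00701546 -0.99994411  0.00790987]
 [-0.9883799  -0.008135   -0.151786  ]
 [ 0.15184186 -0.00675311 -0.98838173]] [-0.00806185  0.54400435  1.05825609]
0.1 [0.21508513 0.53277368 0.23048908] [-3.13997190e+00 -2.61212361e-04  2.75779606e+00] 1.0019298290803824
```

View pics/top0.png

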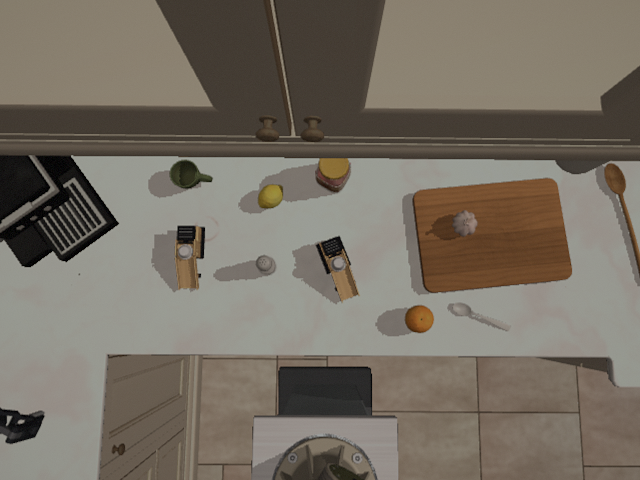

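View pics/scene0.png

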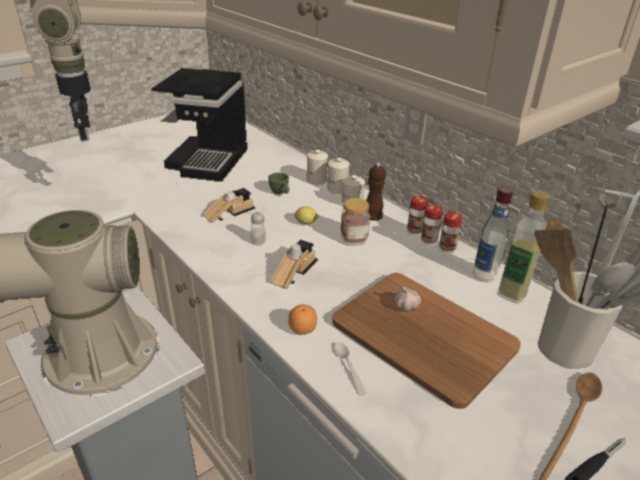

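The top view shows dispensers at about (188,257) and (338,268), with the keys at the far end. The scene view shows them at (230,203) and (295,262). I need zoomed crops to tell the pods apart.

Run:
```python
import cv2,numpy as np
t=cv2.imread("pics/top0.png");s=cv2.imread("pics/scene0.png")
f=lambda i,x,y,w=80,h=60:cv2.resize(i[y:y+h,x:x+w],(400,300),interpolation=cv2.INTER_CUBIC)
cv2.imwrite("pics/m.png",np.vstack([np.hstack([f(t,150,215,107,80),f(t,290,228,107,80)]),np.hstack([f(s,193,178),f(s,256,234)])]))
```

```text
(no output)
```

View pics/m.png

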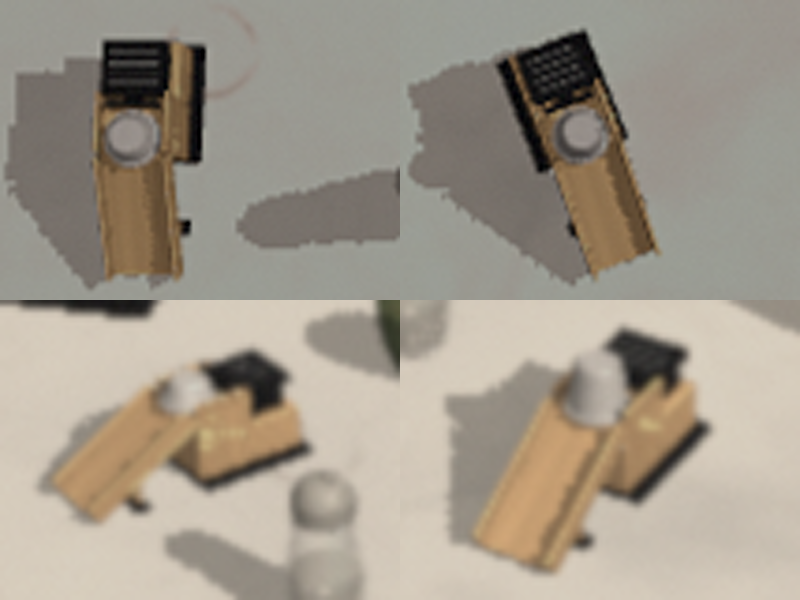

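The right dispenser holds the tall pod: in the scene crop it is about 75 px tall, against about 42 px on the left. Next I'll cast rays for the key, the pod top and the chute end.

Create h.py:
```python
from cell import robot, imaging, job
import numpy as np,cv2
def ray(c,u,v,z):
    R=np.array(c["R"]);t=np.array(c["t"]);o=-R.T@t
    d=R.T@np.array([(u-c["cx"])/c["fx"],(v-c["cy"])/c["fy"],1]);return o+d*(z-o[2])/d[2]
def proj(c,X):
    p=np.array(c["R"])@X+np.array(c["t"]);return [p[0]/p[2]*c["fx"]+c["cx"],p[1]/p[2]*c["fy"]+c["cy"]]
```

Run:
```python
from h import *
c=imaging.capture("top");s=imaging.capture("scene")
T=lambda x,y,z:ray(c,290+(x-400)/3.738,228+y/3.738,z).round(4)
S=lambda x,y,z:ray(s,256+(x-400)/5,234+(y-300)/5,z).round(4)
print("podtop",T(583,133,.073),S(600,355,.073))
print("chute end",T(590,279,.012),T(660,252,.012), S(477,537,.014),S(555,570,.014))
print("key back",T(512,58,.053),T(587,32,.053),"front R",T(605,82,.053),'S',S(622,328,.053),S(688,352,.053))
```

```text
podtop [ 0.4832 -0.0261  0.073 ] [ 0.4885 -0.0246  0.073 ]
chute end [ 0.4008 -0.0324  0.012 ] [ 0.4174 -0.0748  0.012 ] [ 0.4005 -0.0419  0.014 ] [ 0.4149 -0.0848  0.014 ]
key back [0.5295 0.0156 0.053 ] [ 0.5455 -0.0288  0.053 ] front R [ 0.5156 -0.0396  0.053 ] S [0.5296 0.0104 0.053 ] [ 0.5425 -0.0269  0.053 ]
```

The tall dispenser's origin is at about (0.485, -0.025) with yaw about 0.365, and all the points agree with that. I'll move above it at the current height, lining the tool's y axis up with the dispenser's x axis.

The manual's scale: shifts go in shares of 0.5 m and turns go in shares of 2 pi rad. Converting my numbers, -0.455 m is -0.91, -0.42 m is -0.84, 0.15 rad is 0.0239.

Call:
step_hand(plan=[{"tx": -0.04, "ty": -0.04, "turn": 0.008}, {"tx": -0.1, "ty": -0.09, "turn": 0.0159}, {"tx": -0.16, "ty": -0.15, "turn": 0.0239}, {"tx": -0.24, "ty": -0.22, "turn": 0.0318}, {"tx": -0.3, "ty": -0.28, "turn": 0.0477}, {"tx": -0.38, "ty": -0.35, "turn": 0.0557}, {"tx": -0.44, "ty": -0.4, "turn": 0.0637}, {"tx": -0.52, "ty": -0.48, "turn": 0.0796}, {"tx": -0.58, "ty": -0.54, "turn": 0.0875}, {"tx": -0.66, "ty": -0.61, "turn": 0.0955}, {"tx": -0.72, "ty": -0.66, "turn": 0.1035}, {"tx": -0.78, "ty": -0.72, "turn": 0.1114}, {"tx": -0.84, "ty": -0.78, "turn": 0.1225}, {"tx": -0.88, "ty": -0.82, "turn": 0.1273}, {"tx": -0.91, "ty": -0.84, "turn": 0.1308}, {"tx": -0.91, "ty": -0.84, "turn": 0.1308}, {"tx": -0.91, "ty": -0.84, "turn": 0.1308}], jaw=1.0)

```text
t: 1.9
position: [0.4796, -0.0261, 0.231]
orientation: [-3.141, -0.001, 1.936]
force: [0.5, 0.2, 0.5]
finger_gap: 1.001
gripper_force: 0.0
```

Run:
```python
from h import *
c=imaging.capture("wrist");cv2.imwrite("pics/w.png",c["frame"][:,:,::-1]);s=robot.sense();print(s["t"],s["position"],s["orientation"])
for x,z in((-78,14),(0,73),(59,53),(25,53)):
    X=np.array([.485,-.025,z/1e3])+x/1e3*np.array([np.cos(.365),np.sin(.365),0]);print(x,proj(c,X))
```

```text
1.95 [ 0.47940551 -0.02561935  0.23112045] [-3.14102872e+00 -1.03257204e-03  1.93702480e+00]
-78 [np.float64(242.71048504864754), np.float64(200.33263777993477)]
0 [np.float64(324.76730016378605), np.float64(215.8048191705657)]
59 [np.float64(392.5276077809592), np.float64(210.00425573953578)]
25 [np.float64(353.24917510306057), np.float64(209.99069138580805)]
```

View pics/w.png

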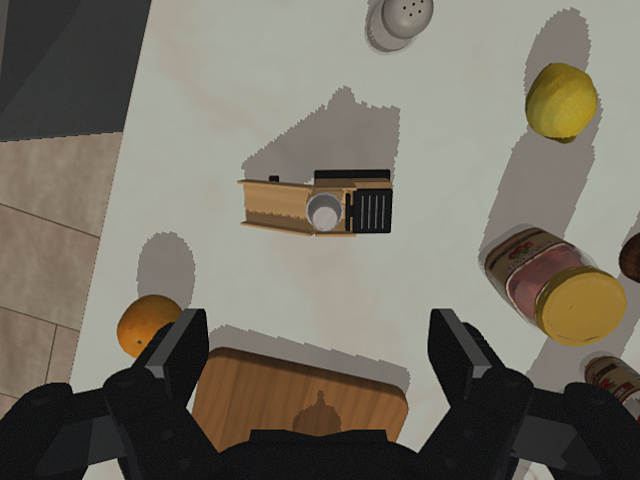

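The wrist view shows the dispenser square to the image: chute end at (241,203), pod top (324,211), key spanning 353–392 × 190–233. I'll refine these points by mask and ray.

Run:
```python
from h import *
c=imaging.capture("wrist");f=c["frame"].astype(int)
sub=f[150:250,230:410]; 
k=((f.max(2)<60)).astype(np.uint8);k[:183]=0;k[250:]=0;k[:,:345]=0;k[:,405:]=0
k=cv2.morphologyEx(k,cv2.MORPH_CLOSE,np.ones((7,7)))
cs=max(cv2.findContours(k,0,2)[0],key=cv2.contourArea);print("key",cv2.minAreaRect(cs),cv2.boundingRect(cs))
w=((f[:,:,0]-f[:,:,2])>35).astype(np.uint8);w[:160]=0;w[250:]=0;w[:,:225]=0;w[:,345:]=0
cw=max(cv2.findContours(w,0,2)[0],key=cv2.contourArea);print(cv2.boundingRect(cw))
for col in range(242,310,8):
    r=np.where(w[:,col])[0];print(col,r.min(),r.max(),end="; ")
P=lambda u,v,z:ray(c,u,v,z).round(4)
(u,v),_,_=cv2.minAreaRect(cs);print("\nkeyc",P(u,v,.053),"pod",P(324,211,.073))
print("ends",P(240,181.5,.014),P(242,225,.014))
cv2.imwrite("pics/w2.png",cv2.resize(c["frame"][160:250,230:410,::-1],(800,400),interpolation=cv2.INTER_CUBIC))
s=robot.sense();print(s["position"])
```

```text
key ((368.5, 211.0), (44.0, 47.0), 90.0) (345, 189, 48, 45)
(237, 179, 108, 59)
242 181 225; 250 181 226; 258 183 228; 266 182 229; 274 182 230; 282 184 232; 290 184 233; 298 185 234; 306 186 236; 
keyc [ 0.5209 -0.0117  0.053 ] pod [ 0.4828 -0.0211  0.073 ]
ends [ 0.4041 -0.036   0.014 ] [ 0.4188 -0.0763  0.014 ]
[ 0.47934869 -0.02538773  0.23121264]
```

View pics/w2.png

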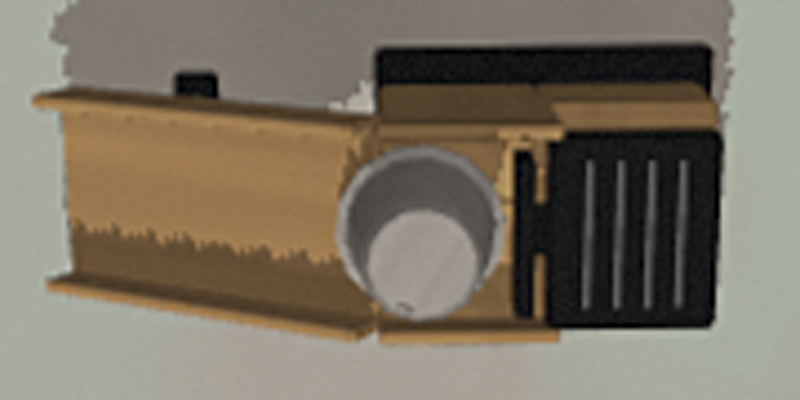

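The zoomed crop gives key centre (372.5, 211.5), pod top (325, 219.6), pod rim centre (324.7, 212.4), and the ram plate just left of the key.

Run:
```python
from h import *
c=imaging.capture("wrist")
K=ray(c,372.5,211.5,.053);E=(ray(c,239,181.5,.014)+ray(c,241,225,.014))/2
print("key",K,"podtop",ray(c,325,219.6,.073),"rim",ray(c,324.7,212.4,.047),"end",E)
d=(K-E)[:2];print(np.linalg.norm(d),"yaw",np.arctan2(d[1],d[0]))
# key edges
a=ray(c,353.1,211.5,.053);b=ray(c,392,211.5,.053);print(np.linalg.norm(a-b))
s=robot.sense();print(s["position"],s["orientation"])
```

```text
key [ 0.52429944 -0.01070757  0.053     ] podtop [ 0.48617791 -0.0273331   0.073     ] rim [ 0.48653711 -0.02768717  0.047     ] end [ 0.41054594 -0.05642322  0.014     ]
0.12259600639122761 yaw 0.3821290004849594
0.033738321659005546
[ 0.47943005 -0.02534526  0.23133093] [-3.14145450e+00 -5.18403261e-04  1.93782895e+00]
```

Converted, 0.175 m is 0.35, 0.17 m is 0.34, -0.013 rad is -0.0021.

Call:
step_hand(plan=[{"tx": -0.008, "tz": 0.04, "turn": -0.0021}, {"tx": -0.008, "tz": 0.1, "turn": -0.0021}, {"tx": -0.008, "tz": 0.16, "turn": -0.0021}, {"tx": -0.008, "tz": 0.22, "turn": -0.0021}, {"tx": -0.008, "tz": 0.28, "turn": -0.0021}, {"tx": -0.008, "tz": 0.32, "turn": -0.0021}, {"tx": -0.008, "tz": 0.34, "turn": -0.0021}, {"tx": -0.008, "tz": 0.35, "turn": -0.0021}, {"tx": -0.008, "tz": 0.35, "turn": -0.0021}])

```text
t: 2.95
position: [0.4814, -0.0299, 0.0564]
orientation: [3.141, -0.0, 1.95]
force: [0.3, -0.2, -0.1]
finger_gap: 0.999
gripper_force: 0.0
```

Run:
```python
from h import *
c=imaging.capture("wrist");a=c["frame"];b=imaging.capture("scene")["frame"]
cv2.imwrite("pics/d.png",np.hstack([cv2.resize(a[180:480,120:520,::-1],(400,300)),cv2.resize(b[200:320,220:380,::-1],(400,300))]))
```

```text
(no output)
```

View pics/d.png

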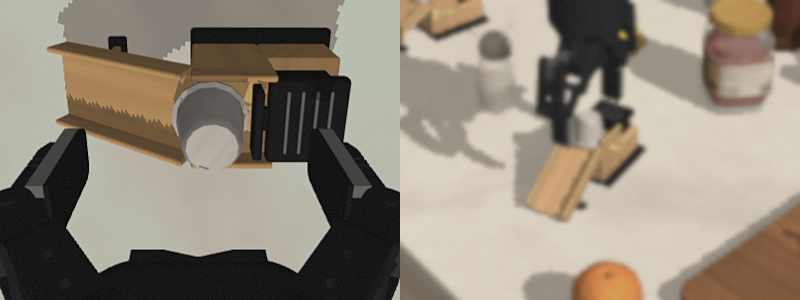

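Both fingers straddle the pod, with the right-hand finger over the key and the left one over the chute. I'll check where the fingertips should project before pressing.

Run:
```python
from h import *
c=imaging.capture("wrist");s=robot.sense();p=s["position"];yw=s["orientation"][2]
x=np.array([np.cos(yw),np.sin(yw),0]);y=np.array([np.sin(yw),-np.cos(yw),0])
q=lambda X:[round(float(a-b)) for a,b in zip(proj(c,X),(120,180))]
for sy in(-.057,-.0425,.0425,.057):
  print(sy,[q(p+y*sy+x*sx+[0,0,.013]) for sx in(-.011,.011)])
print("key corners",[q(np.array([.485,-.027,.053])+y*a-x*b) for a in(.025,.059) for b in(-.02,.02)], "C",q(np.array([.485,-.027,.053])+y*.042))
print(p)
```

```text
-0.057 [[55, 170], [48, 120]]
-0.0425 [[92, 170], [87, 120]]
0.0425 [[306, 169], [311, 120]]
0.057 [[342, 169], [349, 119]]
key corners [[268, 76], [263, 160], [350, 76], [339, 160]] C [305, 119]
[ 0.48236494 -0.0304295   0.05740088]
```

Converted, 0.029 m is 0.058, 0.028 m is 0.056.

Call:
step_hand(plan=[{"tz": 0.016}, {"tz": 0.032}, {"tz": 0.04}, {"tz": 0.048}, {"tz": 0.056}, {"tz": 0.058}, {"tz": 0.058}])

```text
t: 3.8
position: [0.4816, -0.0304, 0.0278]
orientation: [3.141, 0.0, 1.949]
force: [-1.8, 0.9, 7.5]
finger_gap: 0.996
gripper_force: 3.8
```

Run:
```python
from h import *
s=robot.sense();print(s["position"],s["force"],s["moment"])
```

```text
[ 0.48161689 -0.03043631  0.02776158] [-1.75435305  0.93532613  7.4714451 ] [0.06094151 0.12120647 0.04468396]
```

Converted, 0.002 m is 0.004, 0.001 m is 0.002.

Call:
step_hand(plan=[{"tz": 0.002}, {"tz": 0.004}, {"tz": 0.004}, {"tz": 0.004}, {"tz": 0.004}])

```text
t: 4.3
position: [0.4818, -0.0305, 0.0274]
orientation: [3.14, 0.001, 1.949]
force: [-8.4, -0.1, 23.7]
finger_gap: 0.999
gripper_force: 11.7
```

Run:
```python
from h import *
a=imaging.capture("wrist")["frame"];b=imaging.capture("scene")["frame"]
cv2.imwrite("pics/e.png",np.hstack([cv2.resize(a[180:480,120:520,::-1],(400,300)),cv2.resize(b[225:300,250:350,::-1],(400,300),interpolation=cv2.INTER_CUBIC)]))
```

```text
(no output)
```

View pics/e.png

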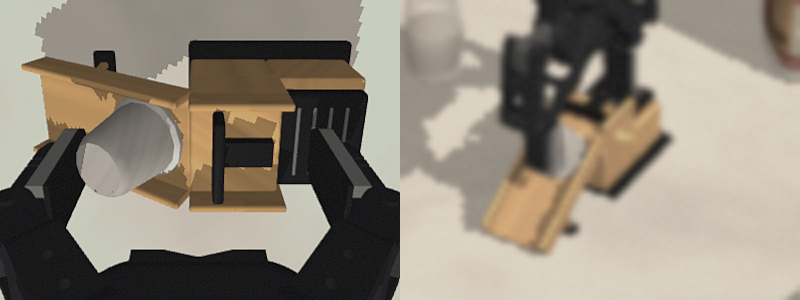

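The wrist view shows the ram fully forward and the pod tilted on the chute, leaning on the left finger at (85,160). There is a clear gap behind it to the ram, so it isn't squeezed. I'll ease the excess push slightly and check that it stays steady.

Converted, -0.0007 m is -0.0014.

Call:
step_hand(plan=[{"tz": -0.0014}, {"tz": -0.0014}, {"tz": -0.0014}, {"tz": -0.0014}, {"tz": -0.0014}, {"tz": -0.0014}, {"tz": -0.0014}, {"tz": -0.0014}])

```text
t: 5.2
position: [0.4817, -0.0304, 0.0275]
orientation: [3.14, 0.001, 1.949]
force: [-6.5, -1.0, 18.5]
finger_gap: 1.001
gripper_force: 9.0
```

Run:
```python
from h import *
a=imaging.capture("wrist")["frame"]
cv2.imwrite("pics/g.png",a[180:480,120:520,::-1])
```

```text
(no output)
```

View pics/g.png

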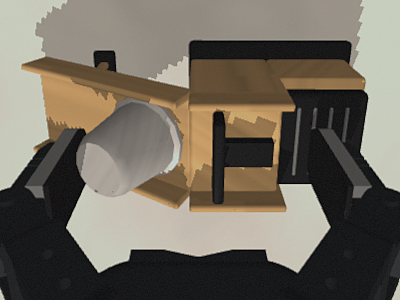

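The picture hasn't changed: the pod rests still against the left finger and the key is fully down at 18 N. I'm handing it in.

```bash
python3 -c "
from cell import robot, imaging, job
print(job.close_job())"
```

```text
the job is handed in; nothing more can be done
None
```

I pressed the tall-pod dispenser's key fully down with one finger, and the pod was stopped on the chute, resting against the other finger, when I handed the job in at about 5 s; the arm touched nothing else.

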